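# Tip the drained tube rack onto its base and push it against the bench rail

### The job

The empty orange tube rack was left standing on its end to drain. Push it over with the fingertips so that it tips onto its base with the holes facing up, then push it sideways across the bench until its long side lies flush against the aluminium rail, about midway along it. Only push the rack, never lift or carry it, and leave the red-capped and white-capped jars, the yellow-capped vial and the pink dish where they are; finish with the hand clear of everything.

Things in the scene. Friction and masses are not known exactly. Their poses are not given: they have to be found in the camera images.
- rack: Loose, empty orange rack for four tubes: 49 x 160 x 80 mm along own x, y, z; 0.1 to 0.2 kg. Origin: centre of its underside. Own z runs from the underside out through the holes. At first it stands on one end: own y straight up, 160 mm tall, origin 80 mm above the bench, holes (own z) facing roughly the robot. On its base it is 80 mm tall with two plain long sides (own x = +-24 mm).
- rack_centre (a point): Middle of the rack's block, 40 mm from the underside; axes as the rack's. 80 mm above the bench before tipping, 40 mm after. On its base the rack slides when pushed on a long side low down (fingertips within 25 mm of the bench); pushed higher it may tip sideways.
- rack_bar (a point): Middle of the bar across the upper end of the hole side: 42 mm wide, 7 mm high, 156 mm above the bench at first (the face is open just below it). Axes as the rack's. Pushed here along minus own z (away from the robot), the rack pivots on the lower edge of its underside, passes its balance point after 27 degrees and falls by itself onto its base, then reaching 160 mm on from that edge.
- rail: Straight aluminium rail fixed to the bench: 200 mm long (own x, roughly away from the robot), 16 mm thick (own y), 24 mm high (own z up). Origin: centre of its underside. A fixed grey drawer cabinet stands on the bench on the other side of the rack (its near side at about y = -0.17): leave the hand room there.
- rail_face (a point): Middle of the rail's face towards the rack, 12 mm above the bench; axes as the rail's, own y pointing out to the rack. Flush, the rack's middle is 24 mm out from here. The rack starts with its middle 52 to 80 mm out, within 0.12 rad of parallel, and tipped over comes down beside the rail, not touching it.
- jar_red: Small white jar with a red cap, 49 mm across, 66 mm high, loose; a bystander. Origin: centre of its underside.
- jar_white: Small white jar with a white cap, 43 mm across, 60 mm high, loose; a bystander. Origin: centre of its underside.
- vial: Small vial with a yellow cap, 28 mm across, 46 mm high, loose, standing beyond the rail; a bystander. Origin: centre of its underside.
- dish: Closed round clear dish with pink content, 52 mm across, 14 mm high, loose, lying flat beyond the rail; a bystander. Origin: centre of its underside.

How it is judged:
By the outcome, as a careful person would: the job done as asked, in the order asked, and still so for the second after the job is handed in, with the robot touching nothing.
It also fails if it takes over 48 s, if anything falls off the work surface, if the arm or the gripper's body presses on something with over 40 N, if the wrist force passes 120 N, or if a joint passes its speed limit or range.

### The arm

A 6-joint arm with a two-finger parallel gripper is mounted at the origin on the work surface; the furniture and walls round the work are solid. World frame = base frame: x ahead of the robot, y to its left, z up, the work surface at z = 0. Lengths are in m, angles in degrees, forces in N, time in s.
With the tool pointing down it reaches from about 0.35 to 0.875 m from the base axis. Payload 4.2 kg.
Tool frame: the origin (TCP) lies midway between the tips of the shut fingers; the grasp point (between the pads) lies 19 mm behind it; z points along the fingers, y is the line along which they close (so a half turn about z gives the same grasp; the last joint's range is limited). The gripper opens to 87 mm and grips with 3 to 60 N. Pads are 19 mm wide; open, the fingers measure 117 mm over their backs; the gripper's body (75 mm by 190 mm) begins 51 mm behind the grasp point.
Start: joints at [80.592, 22.042, 0.453, 0, -68.411, -14.817], TCP at [0.256, 0.57, 0.223] pointing down, gripper open.
Joint ranges: [-179.83, 179.83], [-69.29, 118.12], [-61.27, 80.66], [-181.25, 117.63], [-171.15, -9.14], [-177.46, 177.46]. Speed limits (degrees/s): [159.86, 159.86, 180, 180, 180, 180].

### API

Orientations are given as [roll, pitch, yaw] about the fixed x, y, z axes, in that order (R = Rz(yaw) Ry(pitch) Rx(roll)).
In Python, from workcell import env gives the robot as it stands. The module is installed in compiled form; this text tells all that it offers. Calls block until the motion is done:
- env.goto(position, orientation): joint-space move of the TCP to a pose.
- env.move_straight(position, rotation=None, rate=0.15, force_limit=None): straight line of the TCP; rotation=None keeps the orientation; rate is the mean speed in m/s. With force_limit (N) it stops when the force on the tool has changed by that much, and returns True; else False.
- env.set_joints(angles): joint-space move.
- env.gripper_to(opening, grasp_force=None): opening from 0.0 (shut) to 1.0 (fully open); grasp_force is the grip in N (None keeps the last); returns when the fingers have stopped.
- env.dwell(seconds).
- env.inverse_kinematics(position, orientation): joint angles nearest the present ones, or None.
- env.read_state(): the state.
- env.grab_frame(name): name is "scene" or "top"; returns a dict with "image" (420x560x3 uint8, blue, green, red), "fx", "fy", "cx", "cy" (pixels), "position" and "orientation" of the camera in the world. Camera axes: x right, y up, looking along -z (the intrinsics and any distortion apply to the point x, -y, -z); pixel columns grow to the right and rows downward; lengths in m; the calibration is good to about 2 mm. A picture is of the moment at which its call begins. There is no depth.
A pose or a line that the arm cannot do raises env.Unreachable and nothing moves.
- env.close_job(): hands the job in; it is judged then, once.
Trained networks look in a picture, given as the dict that the camera call returned (one of the last four; its "shot" number tells which), for a name from the list of things; names that differ only in an ending like _2 or _b are one class to them, and where a whole thing is asked for, a point or a joint stands for the part that bears it (a point fixed in the world has none). Each returns a list of dicts, best first, with "score" (0 to 1); they miss things now and then, are a little off and sometimes report something else, mostly with a low value. They report only what shows in the picture. A call takes as long as a camera call.
- env.search_frame(picture, thing): "xyz" ([x, y, z] in m, in world coordinates, good to about 4 mm: the middle of the surface that is visible of it).
- env.trace(picture, thing): "mask" (420x560 bool, what is visible of it).
The state is a dict: "clock": time; "joint_positions": joint angles; "qvel": joint speeds; "joint_torque": joint torques, N m; "position": TCP position; "tool_rot": TCP orientation; "force": force on the tool from outside, world axes, zero at the start; "wrist_torque": the same for the moment, N m; "opening": opening from 0.0 (shut) to 1.0 (fully open); "finger_force": force on a finger pad.
Only numpy, scipy, OpenCV 4.12 (cv2) and the standard library are available. Lean on these libraries where they do the work, as an engineer would, in place of code of your own. Each camera call takes 0.05 s, during which the arm holds its last target. There are 200 camera calls.

## Working session

There is one attempt and no reset: what is moved stays moved. The work goes in short steps, each a Python script; the robot and the scene stay as the last script left them, time stands still between calls to the robot, and variables do not carry over. Pictures are saved under pics/ and viewed, at most 10 in all, crops included, and the job is handed in when it is done.

```bash
mkdir -p pics; cat > h.py <<'E'
from workcell import env
import numpy as np, cv2
from scipy.spatial.transform import Rotation as R
def shot(cam,name=None):
    p=env.grab_frame(cam)
    if name: cv2.imwrite('pics/'+name+'.png',p['image'])
    return p
def cam(p):
    return np.array(p['position']),R.from_euler('xyz',p['orientation'],degrees=True).as_matrix()
def unproj(p,u,v,z):
    c,M=cam(p); d=M@np.array([(u-p['cx'])/p['fx'],-(v-p['cy'])/p['fy'],-1.]); return c+d*(z-c[2])/d[2]
E
python3 - <<'E'
from h import *
ps={c:shot(c,c+'0') for c in ('top','scene')}
for c,p in ps.items():
    print(c,{k:v for k,v in p.items() if k!='image'})
    for n in ('rack','rack_bar','rail','rail_face','jar_red','jar_white','vial','dish'):
        try: print(n,[(np.round(d['xyz'],3),round(d['score'],2)) for d in env.search_frame(p,n)[:2]])
        except Exception as e: print(n,e)
s=env.read_state(); print(s['clock'],s['tool_rot'])
cv2.imwrite('pics/both.png',cv2.resize(np.hstack([ps['top']['image'],ps['scene']['image']]),(800,300)))
E
```

```text
top {'fx': 397.5198904949218, 'fy': 397.5198904949218, 'cx': 279.38711446906734, 'cy': 212.54411982968512, 'position': array([ 0.29773156, -0.18583279,  1.0677398 ]), 'orientation': array([  9.19205817,   0.17223723, -89.46034953]), 'shot': 1}
rack [(array([ 0.436, -0.323,  0.12 ]), 0.8)]
rack_bar [(array([ 0.43 , -0.322,  0.12 ]), 0.63)]
rail [(array([ 0.454, -0.454,  0.026]), 0.91)]
rail_face [(array([ 0.451, -0.456,  0.028]), 0.7)]
jar_red [(array([0.404, 0.125, 0.065]), 0.74)]
jar_white [(array([0.514, 0.089, 0.063]), 0.77)]
vial [(array([ 0.398, -0.514,  0.047]), 0.53)]
dish [(array([ 0.348, -0.446,  0.012]), 0.78)]
scene {'fx': 394.43538515268887, 'fy': 394.43538515268887, 'cx': 287.22327655376534, 'cy': 204.9714909334552, 'position': array([ 0.00407353, -0.86386668,  0.86046914]), 'orientation': array([ 47.56705315,   1.06437988, -33.23497586]), 'shot': 2}
rack [(array([ 0.421, -0.325,  0.112]), 0.94), (array([0.394, 0.121, 0.062]), 0.55)]
rack_bar [(array([ 0.418, -0.324,  0.112]), 0.83)]
rail [(array([ 0.453, -0.464,  0.022]), 0.75), (array([ 0.42 , -0.324,  0.113]), 0.55)]
rail_face [(array([ 0.456, -0.465,  0.024]), 0.76), (array([ 0.419, -0.324,  0.112]), 0.55)]
jar_red [(array([0.393, 0.124, 0.064]), 0.79), (array([ 0.418, -0.326,  0.113]), 0.53)]
jar_white [(array([0.521, 0.1  , 0.06 ]), 0.46)]
vial [(array([ 0.39 , -0.521,  0.043]), 0.62)]
dish [(array([ 0.342, -0.45 ,  0.017]), 0.76)]
0.9 [-1.79999751e+02  1.76695282e-03 -2.42238704e+01]
```

View pics/top0.png

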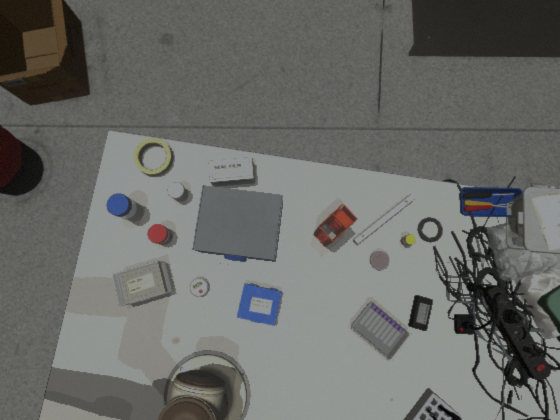

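View pics/scene0.png

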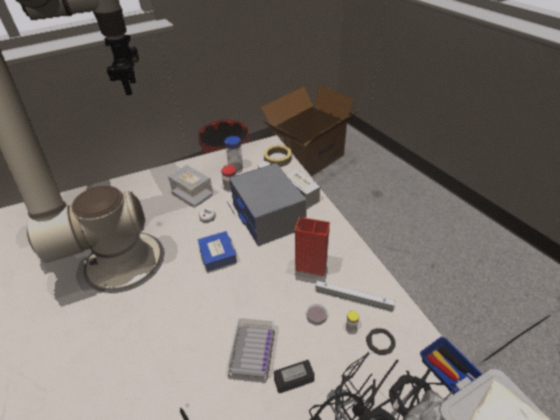

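The top view shows the orange rack upright at about (335,225), and the rail running from (357,241) to (411,198). The dish is at (379,260), the vial at (408,240), and the cabinet at about (195–283, 187–262). The scene view agrees with this: rack at (311,247), rail at (355,295). Next I'll fit box models to the masks in both views.

```bash
cat >> h.py <<'E'
from scipy.optimize import minimize
def proj(p,X):
    c,M=cam(p); q=(np.asarray(X)-c)@M
    return np.c_[p['cx']+p['fx']*q[:,0]/-q[:,2], p['cy']-p['fy']*q[:,1]/-q[:,2]]
def box(x,y,yaw,dims):   # dims: length along yaw, width, height; (x,y) centre
    a=np.array([np.cos(yaw),np.sin(yaw)]); b=np.array([-a[1],a[0]]); l,w,h=dims
    return np.array([[*(np.array([x,y])+i*l/2*a+j*w/2*b),k*h] for i in(-1,1) for j in(-1,1) for k in(0,1)])
def fit(ps,ms,x0,dims):
    def cost(v):
        s=0
        for p,m in zip(ps,ms):
            h=cv2.convexHull(proj(p,box(v[0],v[1],v[2],dims)).astype(np.float32))
            big=np.zeros((1680,2240),np.uint8); cv2.fillConvexPoly(big,np.round((h+.5)*4*16-8).astype(np.int32),1,shift=4)
            r=cv2.resize(big.astype(np.float32),(560,420),interpolation=cv2.INTER_AREA)
            s+=np.abs(r-m).sum()/m.sum()
        return s
    best=None
    for dy in (-.15,0,.15):
        x=np.array(x0,float)+[0,0,dy]
        r=minimize(cost,x,method='Nelder-Mead',options=dict(initial_simplex=np.array([x,x+[.008,0,0],x+[0,.008,0],x+[0,0,.15]]),maxiter=90,xatol=2e-4,fatol=1e-3))
        if best is None or r.fun<best.fun: best=r
    return best.x,best.fun
def fitthing(name,x0,dims,ps=None):
    ps=ps or [shot('top'),shot('scene')]
    ms=[env.trace(p,name)[0]['mask'] for p in ps]
    return [fit(ps,ms,x0,dims)]+[fit([p],[m],x0,dims) for p,m in zip(ps,ms)], ps, ms
E
python3 - <<'E'
from h import *
ps=[shot('top'),shot('scene')]
for n,x0,d in (('rail',(.453,-.46,-.69),(.2,.016,.024)),('rack',(.45,-.325,-.69),(.08,.049,.16))):
    f,_,ms=fitthing(n,x0,d,ps)
    for v,c in f: print(n,np.round(v,4),round(c,3))
    vis=[]
    for p,m in zip(ps,ms):
        im=p['image'].copy(); v=f[0][0]
        cv2.drawContours(im,cv2.findContours(m.astype(np.uint8),0,1)[0],-1,(0,255,0),1)
        h=cv2.convexHull(proj(p,box(*v,d)).astype(np.float32)); cv2.polylines(im,[np.round(h).astype(np.int32)],True,(255,255,0),1)
        u=proj(p,box(*v,d)).mean(0).astype(int); s=60
        vis.append(cv2.resize(im[u[1]-s:u[1]+s,u[0]-s:u[0]+s],(400,300) if 0 else (300,300),interpolation=cv2.INTER_NEAREST))
    globals()['V'+n]=np.hstack(vis)
cv2.imwrite('pics/fit1.png',np.vstack([Vrail,Vrack]))
E
```

```text
rail [ 0.4537 -0.4588 -0.9088] 0.375
rail [ 0.4536 -0.4599 -0.9057] 0.147
rail [ 0.4559 -0.4567 -0.9053] 0.12
rack [ 0.4232 -0.3148 -0.7824] 0.359
rack [ 0.4229 -0.3149 -0.8044] 0.298
rack [ 0.4248 -0.3144 -0.7455] 0.048
```

View pics/fit1.png

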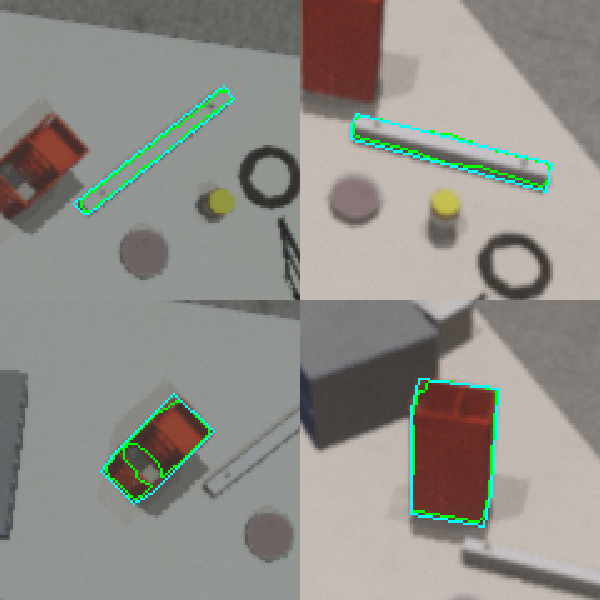

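The fits lie well on both objects, with the rail's yaw at -0.906 in each view. Next I'll check the cabinet's height for hand clearance, refit the rack with the hole in its mask filled, and test that the poses are reachable.

```bash
python3 - <<'E'
from h import *
ps=[shot('top'),shot('scene')]
for a,b in (((277,261),(252,211)),((282,195),(303,198)),((194,251),(232,178))):
    f=lambda z:np.linalg.norm((unproj(ps[0],*a,z)-unproj(ps[1],*b,z))[:2])
    z=min(np.arange(.05,.25,.002),key=f); print('cab corner',np.round(unproj(ps[0],*a,z),3),np.round(unproj(ps[1],*b,z),3))
ms=[]
for p in ps:
    m=env.trace(p,'rack')[0]['mask'].astype(np.uint8); h=cv2.convexHull(cv2.findNonZero(m)); ms.append(cv2.fillConvexPoly(m.copy(),h,1))
d=(.08,.049,.16)
for q in ([0,1],[0],[1]): v,c=fit([ps[i] for i in q],[ms[i] for i in q],(.423,-.315,-.8),d); print(np.round(v,4),round(c,3))
def ik(t,pos,yaw): print(t,np.round(j,1).tolist() if (j:=env.inverse_kinematics(pos,[180,0,yaw])) is not None else None)
y=-.8; dr=np.array([np.cos(y),np.sin(y)]); c=np.array([.423,-.315])
for k in (45,-45,135,-135): 
    ik(('tip start',k),[*(c-.1*dr),.15],k); ik(('tip end',k),[*(c+.05*dr),.17],k)
n=np.array([.787,.617]); e=np.array([.51,-.40])
for k in (38.1,-141.9): ik(('push',k),[*(e+.07*n),.018],k)
E
```

```text
cab corner [ 0.334 -0.177  0.152] [ 0.329 -0.176  0.152]
cab corner [ 0.494 -0.187  0.124] [ 0.487 -0.183  0.124]
cab corner [0.357 0.021 0.12 ] [0.365 0.017 0.12 ]
[ 0.4234 -0.3153 -0.8231] 0.141
[ 0.424  -0.3161 -0.8076] 0.075
[ 0.4245 -0.313  -0.8794] 0.041
('tip start', 45) [-12.7, 7.1, -31.8, 0.0, -51.1, 147.7]
('tip end', 45) [-21.4, 19.8, -10.9, 0.0, -59.3, 156.4]
('tip start', -45) [-12.7, 7.1, -31.8, 0.0, -51.1, 57.7]
('tip end', -45) [-21.4, 19.8, -10.9, 0.0, -59.3, 66.4]
('tip start', 135) [-12.7, 7.1, -31.8, -0.0, -51.1, -122.3]
('tip end', 135) [-21.4, 19.8, -10.9, -0.0, -59.3, -113.6]
('tip start', -135) [-12.7, 7.1, -31.8, 0.0, -51.1, -32.3]
('tip end', -135) [-21.4, 19.8, -10.9, 0.0, -59.3, -23.6]
('push', 38.1) [-18.4, 37.0, -5.9, 0.0, -47.1, 146.5]
('push', -141.9) [-18.4, 37.0, -5.9, 0.0, -47.1, -33.5]
```

```bash
python3 - <<'E'
from h import *
y=-.82; dr=np.array([np.cos(y),np.sin(y)]); piv=np.array([.4235,-.3153])+.04*dr
P=lambda s,z:[*(piv+s*dr),z]
O=[180,0,np.degrees(y)]
st=env.read_state()
env.move_straight([.256,.57,.30])
env.gripper_to(0.0)
env.goto(P(-.14,.26),O)
env.move_straight(P(-.14,.152))
print(env.read_state()['position'],env.read_state()['clock'])
print(env.move_straight(P(-.085,.153),rate=.08,force_limit=12))
print(env.move_straight(P(-.045,.162),rate=.1,force_limit=12))
print(env.move_straight(P(.008,.168),rate=.1,force_limit=12))
print(env.read_state()['position'],env.read_state()['clock'])
env.move_straight([*(piv+.008*dr),.26])
env.goto([.45,-.20,.30],[180,0,-141.9])
env.gripper_to(1.0)
ps=[shot('top','top1'),shot('scene','scene1')]
print(env.read_state()['clock'])
im=np.hstack([ps[0]['image'][140:300,260:460],ps[1]['image'][180:340,220:420]])
cv2.imwrite('pics/tip.png',cv2.resize(im,(800,320),interpolation=cv2.INTER_CUBIC))
E
```

```text
[ 0.35604187 -0.24238802  0.15270594] 7.3417
False
False
False
[ 0.45566992 -0.34997244  0.16767943] 9.425
13.5
```

View pics/tip.png

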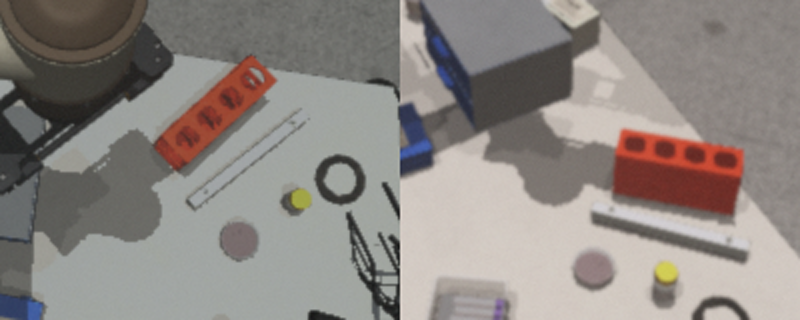

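The rack lies on its base with four holes up (crop centre about (215,110) on the left, (678,170) on the right), beside the rail and not touching it. Next: fit its pose.

```bash
python3 - <<'E'
from h import *
ps=[shot('top'),shot('scene')]
ms=[]
for p in ps:
    m=env.trace(p,'rack')[0]['mask'].astype(np.uint8); ms.append(cv2.fillConvexPoly(m.copy(),cv2.convexHull(cv2.findNonZero(m)),1))
a=np.array([np.cos(-.906),np.sin(-.906)]); n=np.array([-a[1],a[0]])
for q in ([0,1],[0],[1]):
    v,c=fit([ps[i] for i in q],[ms[i] for i in q],(.508,-.403,-.82),(.16,.049,.08))
    r=v[:2]-[.4545,-.4583]; print(np.round(v,4),round(c,3),'along',r@a,'out of face',r@n-.008)
for off in (.09,.0455):
    for al in (0,-.015): 
        print(env.inverse_kinematics([*(np.array([.4545,-.4583])+al*a+(.008+off)*n),.018],[180,0,-141.9]) is not None)
E
```

```text
[ 0.5083 -0.4075 -0.8317] 0.127 along -0.006838334844448438 out of face 0.06570072957404935
[ 0.5076 -0.4091 -0.8367] 0.069 along -0.0059467079128051395 out of face 0.06408801326427532
[ 0.5093 -0.406  -0.8398] 0.032 along -0.007368910968084022 out of face 0.06736573577637198
True
True
True
True
```

```bash
python3 - <<'E'
from h import *
a=np.array([np.cos(-.906),np.sin(-.906)]); n=np.array([-a[1],a[0]]); r0=np.array([.4545,-.4583])
P=lambda off,z,al=-.004:[*(r0+al*a+(.008+off)*n),z]
O=[180,0,-141.9]
env.goto(P(.14,.2),O)
env.move_straight(P(.14,.02),force_limit=10)
f=lambda t:print(t,np.round(env.read_state()['force'],1),((np.array(env.read_state()['position'])[:2]-r0)@n-.008).round(4),env.read_state()['clock'])
f('down')
print(env.move_straight(P(.066,.02),rate=.05,force_limit=8)); f('near')
print(env.move_straight(P(.048,.02),rate=.02,force_limit=8)); f('flush')
env.move_straight(P(.10,.02),rate=.06)
env.move_straight(P(.13,.25))
env.goto([.45,-.12,.33],O)
ps=[shot('top'),shot('scene')]; ms=[]
for p in ps:
    m=env.trace(p,'rack')[0]['mask'].astype(np.uint8); ms.append(cv2.fillConvexPoly(m.copy(),cv2.convexHull(cv2.findNonZero(m)),1))
for q in ([0,1],[0],[1]):
    v,c=fit([ps[i] for i in q],[ms[i] for i in q],(.48,-.437,-.9),(.16,.049,.08))
    r=v[:2]-r0; print(np.round(v,4),round(c,3),'along',r@a,'out of face',r@n-.008)
for t in ('vial','dish','jar_red','jar_white'): print(t,[[np.round(d['xyz'],3) for d in env.search_frame(p,t)[:1]] for p in ps])
im=np.hstack([ps[0]['image'][140:300,260:460],ps[1]['image'][180:340,220:420]])
cv2.imwrite('pics/flush.png',cv2.resize(im,(800,320),interpolation=cv2.INTER_CUBIC)); f('end')
E
```

```text
down [-0.   0.1  0.8] 0.1405 15.95
False
near [ 0.2  0.1 -0.5] 0.066 17.5833
True
flush [2.4 1.3 1.7] 0.0582 18.125
[ 0.4745 -0.4328 -0.8969] 0.291 along -0.007745848135057765 out of face 0.02344962200485292
[ 0.4747 -0.4338 -0.8897] 0.071 along -0.006829352877146993 out of face 0.023061513151522765
[ 0.4831 -0.4257 -0.9949] 0.174 along -0.008014252202432105 out of face 0.03456546188243925
vial [[array([ 0.398, -0.512,  0.05 ])], [array([ 0.389, -0.52 ,  0.043])]]
dish [[array([ 0.347, -0.448,  0.014])], []]
jar_red [[array([0.405, 0.125, 0.064])], [array([0.395, 0.124, 0.064])]]
jar_white [[array([0.515, 0.087, 0.06 ])], [array([0.52 , 0.097, 0.06 ])]]
end [-0.2 -1.   0. ] 0.1971 22.375
```

View pics/flush.png

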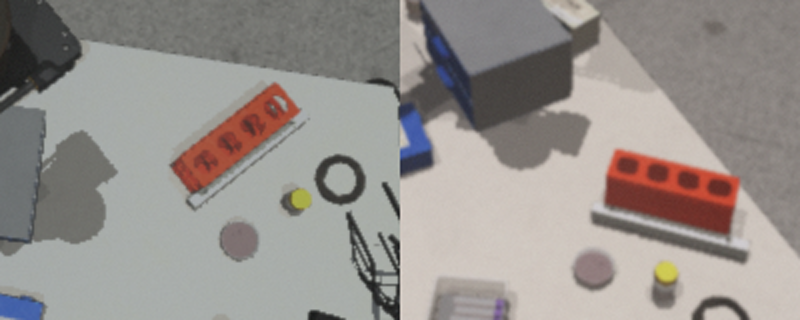

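The rack lies flush along the rail, at about (235,140) in the left crop and (672,190) in the right. The vial, dish and jars haven't moved. There's time left, so I'll do one more firm push to make sure the whole side is seated.

```bash
python3 - <<'E'
from h import *
a=np.array([np.cos(-.906),np.sin(-.906)]); n=np.array([-a[1],a[0]]); r0=np.array([.4545,-.4583])
P=lambda off,z,al=-.007:[*(r0+al*a+(.008+off)*n),z]
O=[180,0,-141.9]
env.goto(P(.11,.2),O)
env.move_straight(P(.11,.02),force_limit=10)
env.move_straight(P(.065,.02),rate=.06,force_limit=8)
print(env.move_straight(P(.05,.02),rate=.02,force_limit=15)); s=env.read_state()
print(np.round(s['force'],1),np.round(s['wrist_torque'],2),(np.array(s['position'])[:2]-r0)@n-.008)
env.move_straight(P(.10,.02),rate=.06)
env.move_straight(P(.13,.25))
env.goto([.45,-.12,.33],O)
p=shot('top'); m=env.trace(p,'rack')[0]['mask'].astype(np.uint8); m=cv2.fillConvexPoly(m.copy(),cv2.convexHull(cv2.findNonZero(m)),1)
v,c=fit([p],[m],(.475,-.434,-.9),(.16,.049,.08)); r=v[:2]-r0; print(np.round(v,4),r@a,r@n-.008)
env.dwell(.3); s=env.read_state(); print(s['clock'])
env.close_job()
E
```

```text
True
[1.5 1.6 2.9] [ 0.5  -0.5   0.15] 0.05809066653257732
[ 0.4762 -0.4347 -0.8992] -0.005217113199923575 0.023628378128618892
30.375
the job is handed in; nothing more can be done
```

The rack is tipped onto its base with the holes up, pushed flush along the rail about 5 mm from its midpoint, the jars, vial and dish look undisturbed, the hand is clear, and I handed the job in at about 30 s.

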